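# Unbolt the polishing box and set its lid open

## Robot

A 7-joint arm with a two-finger parallel gripper is mounted at the origin on a cart in front of the work surface, level with it; the furniture and walls round the work are solid. World frame = base frame: x ahead of the robot, y to its left, z up, the work surface at z = 0. Lengths are in m, angles in rad, forces in N, time in s.
With the tool pointing down it reaches from about 0.425 to 0.925 m from the base axis. Payload 6.8 kg.
Tool frame: the origin (TCP) lies on the front face of the gripper's body, between the roots of the fingers; the fingertips stand 73 mm ahead of it and the grasp point (between the pads) lies 54 mm ahead of it (env.nose_length is the distance from the TCP to the fingertips, in m); z points along the fingers, y is the direction in which the jaws open and shut (so a half turn about z gives the same grasp; the last joint's range is limited). The gripper opens to 85 mm and grips with 20 to 120 N. Pads are 22 mm wide; open, the fingers measure 114 mm over their backs; the gripper's body (76 mm by 85 mm) begins 54 mm behind the grasp point. The pads swing forward as they close: fully open they stand 13 mm farther back than shut.
Start: joints at [1.035, 0.477, 0.022, 1.555, -0.011, 1.109, -0.083], TCP at [0.28, -0.614, 0.304] pointing down, gripper open.
Joint ranges: [-2.96, 2.96], [-0.34, 2.1], [-1.41, 1.46], [0.24, 2.44], [-1.37, 4.51], [0.17, 1.92], [-2.96, 2.96]. Speed limits (rad/s): [2.39, 2.39, 3.14, 3.14, 3.14, 3.14, 3.14].

## Interface

Orientations are given as a unit quaternion [w, x, y, z].
In Python, from cell import env, kin, camera, calibration, job gives the robot as it stands. The module is installed in compiled form; this text tells all that it offers. Calls block until the motion is done:
- env.reach(position, orientation): joint-space move of the TCP to a pose.
- env.movel(position, velocity=0.15, rot=None, stop_force=None): straight line of the TCP; rot=None keeps the orientation; velocity is the mean speed in m/s. With stop_force (N) it stops when the force on the tool has changed by that much, and returns True; else False.
- env.goto_joints(angles): joint-space move.
- env.grip(opening, f_grip=None): finger opening in m; f_grip is the grip in N (None keeps the last); returns when the fingers have stopped.
- env.dwell(seconds).
- kin.inverse_kinematics(position, orientation): joint angles nearest the present ones, or None.
- env.get_state(): the state.
- camera(name): name is "side" or "top"; returns (picture, depth): 480x640x3 uint8, blue, green, red; 480x640 float32, m along the optical axis (not along the pixel's ray), 0 where there is no reading.
- calibration(name): a dict with "fx", "fy", "cx", "cy" (pixels), "k1" (the pictures are not rectified: a ray, as slopes to the right and down, at radius r is drawn at 1 + k1 r^2 times it, then the intrinsics apply), "rvec" (rotation vector, rad) and "tvec" (3), from world to camera coordinates, as OpenCV has them. Camera axes: x right, y down, z forward; pixel columns grow to the right and rows downward; lengths in m; the calibration is good to about 2 mm. A picture is of the moment at which its call begins. calibration takes no time and is no camera call.
A pose or a line that the arm cannot do raises env.PlanningError and nothing moves.
- job.job_done(): hands the job in, once; it reports no verdict.
The state is a dict: "time": time; "qpos": joint angles; "joint_velocities": joint speeds; "joint_torque": joint torques, N m; "tcp_pos": TCP position; "orientation": TCP orientation; "force": force on the tool from outside, world axes, zero at the start; "torque": the same for the moment, N m; "opening": finger opening in m.
Only numpy, scipy, OpenCV 4.12 (cv2) and the standard library are available. Lean on these libraries where they do the work, as an engineer would, in place of code of your own. Each camera call takes 0.05 s, during which the arm holds its last target.

## Task

Open up the bolted wooden box: lift the red bolt handle out of its notch, draw the bolt fully back to the right and drop the handle into the other notch so that it lies level again. Then swing the lid up by its black grip and past its balance point, so that it rests open against its stop on its own, with the bolt still parked in the back notch. Do not disturb the pocket scale or the screwdriver.

Things in the scene. Friction and masses are not known exactly. Their poses are not given: they have to be found in the camera images.
- bolt_box: Fixed wooden box; pose varies. x away from the robot, y left along the bolt, z up; origin on the bench under the bolt's axis, where deck and box meet. Box: y 0 to 170, x -35 to 95 mm, 78 mm high with its lid shut, small jars inside. Bolt deck: y -160 to 0, x -35 to 30 mm, 78 mm high, with two saddles (y -13, -143 mm; 98 mm high) round the bolt, a 12 mm steel rod, 175 mm long, at x 0.
- back_notch (a point): Where the red grip's centre lies when the bolt is drawn and parked: y -107, x -58 mm of the box, 87 mm up. The notches are cut in a steel plate at x -30 to -20 mm, top 94 mm up; the tooth between the two spans y -54 to -95.5 mm.
- bolt (a joint): Travel of the bolt in m: 0 = shot (its left end in the keeper on the lid, lid locked), 0.062 = drawn fully back to its stop, towards -y of the box (right). Rubs with about 1 N. Frees the lid from about 0.025 on. The back notch takes the handle from about 0.055 to 0.062.
- bolt_handle (a joint): Angle of the bolt's handle about the rod's axis in rad: 0 = level, lying in a notch and pointing to -x of the box (at the robot); grows as its end lifts; 1.35 = limit, nearly upright. The handle passes over the tooth only above about 0.6; let go, it falls back by its weight.
- bolt_grip (a point): Centre of the red grip at the end of the bolt's handle, 58 mm from the rod's axis (y -45 mm of the box, 87 mm up while shot). A red cylinder along the box's y, 24 mm long, 16 mm thick, on a 9 mm steel arm; pinched across its flat ends it can turn between the fingers. Nothing beneath it down to the bench.
- lid (a joint): Angle of the lid in rad: 0 = shut, grows as its front edge lifts; it falls shut below about 1.5, and above about 1.6 it falls open by itself to its stop at 1.92, where it stays.
- lid_grip (a point): Centre of the lid's black grip, a cylinder along the box's y, 30 mm long and 16 mm thick, on a 14 mm wide brass neck 30 mm in front of the lid's front edge, 73 mm above the bench while shut; pinched across its two flat ends it can turn between the fingers. 163 mm from the hinge axis.
- lid_hinge (a point): Point on the lid's hinge axis straight behind the black grip, 70 mm up; the axis runs along the box's y at x +98 mm. The lid weighs about 0.3 kg, is 130 mm deep, 170 mm wide, 10 mm thick.
- gem_scale: Black pocket scale, 121x72x19 mm, lying loose at the right front of the bench; origin at the centre of its underside. Not to be disturbed.
- screwdriver: Screwdriver with a red handle, 161 mm long, lying loose at the left front of the bench; origin at its middle, underside. Not to be disturbed.

How it is judged:
On the way, in this order (a step that is already met when the one before it is completed fails the run):
1. the bolt is fully drawn and its handle lies in the back notch, the lid still shut (value of joint bolt above 0.053 m and value of joint bolt_handle below 0.15 rad and value of joint lid below 0.2 rad), for 0.2 s.
2. the lid is swung past its balance point (value of joint lid above 1.6 rad), for 0.1 s.
At the end, for the whole second after the job is handed in: The lid rests open on its stop (over 1.8 rad) and is still (under 0.1 rad/s), the bolt is drawn back (over 53 mm) and its handle lies level in the back notch (under 0.15 rad) (value of joint lid above 1.8 rad and value of joint bolt above 0.053 m and value of joint bolt_handle below 0.15 rad and not (velocity of joint lid above 0.1 rad/s) and not (velocity of joint lid below -0.1 rad/s)); the robot touches nothing.
It fails at once if the pocket scale or the screwdriver is shifted by more than 25 mm (distance of any of gem_scale, screwdriver from where it was at the start of the episode above 0.025 m).
It also fails if it takes over 58 s, if anything falls off the work surface, if the arm or the gripper's body presses on something with over 40 N, if the wrist force passes 120 N, or if a joint passes its speed limit or range.

## Working session

There is one attempt and no reset: what is moved stays moved. The work goes in short steps, each a Python script; the robot and the scene stay as the last script left them, time stands still between calls to the robot, and variables do not carry over. Pictures are saved under pics/ and viewed, and the job is handed in when it is done.

```bash
mkdir -p pics; ls
python3 - <<'E'
from cell import env,camera,calibration
import cv2,numpy as np
for n in("side","top"):
    p,d=camera(n); cv2.imwrite(f"pics/{n}0.png",p); np.save(f"pics/{n}0.npy",d); print(n,calibration(n))
s=env.get_state();print(s["time"],s["tcp_pos"],s["orientation"],s["opening"],env.nose_length)
E
```

```text
pics
side {'fx': 497.49708589035396, 'fy': 497.49708589035396, 'cx': 324.32795636900755, 'cy': 238.99243119053136, 'k1': -0.03309686014461703, 'rvec': array([ 0.35657699, -2.65781026,  1.41664807]), 'tvec': array([0.53992973, 0.04170103, 1.40256533])}
top {'fx': 538.8128789047494, 'fy': 538.8128789047494, 'cx': 317.15655003019236, 'cy': 240.92627959177466, 'k1': 0.015869990139555062, 'rvec': array([ 2.10947644, -2.17039686,  0.15692129]), 'tvec': array([0.18552563, 0.53336875, 1.57903217])}
0.1 [ 0.27985748 -0.6137958   0.30300042] [-8.16677773e-04  9.77211426e-01  2.12266605e-01 -2.23745332e-04] 0.08523138170079983 0.0726
```

View pics/side0.png

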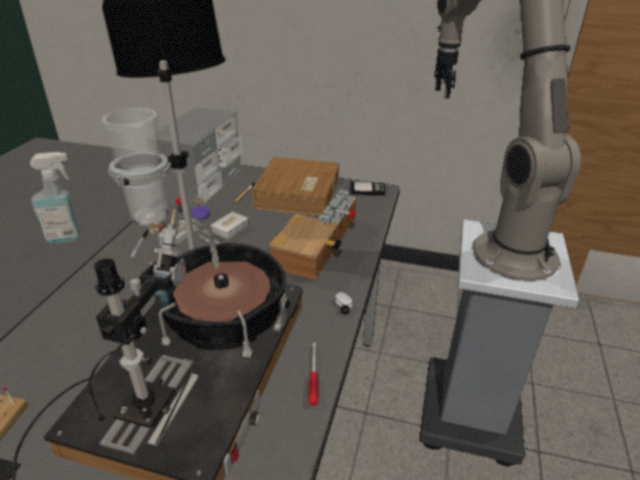

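View pics/top0.png

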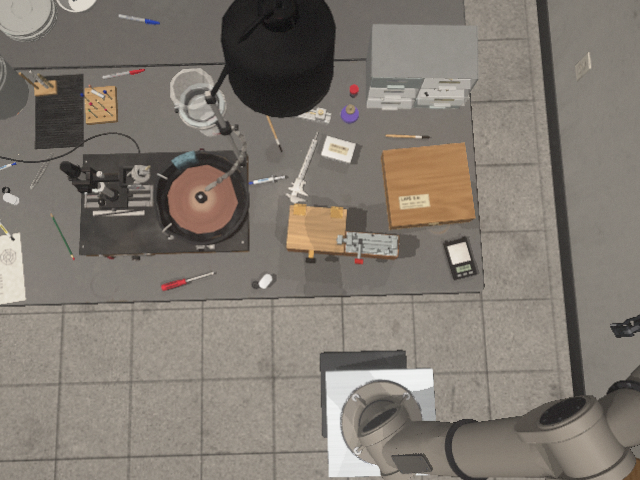

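The box sits near (288–400, 205–262) in the top view. The black grip is at about (310,258) and the red grip at about (360,261). The scale is at (460,258), the screwdriver at (188,281). Next I'll zoom in and measure.

```bash
cat > h.py <<'E'
import numpy as np,cv2
from cell import env,kin,camera,calibration,job
def ray(n,uv):
    c=calibration(n);K=np.array([[c["fx"],0,c["cx"]],[0,c["fy"],c["cy"]],[0,0,1.]])
    p=cv2.undistortPoints(np.array(uv,float).reshape(-1,1,2),K,np.array([c["k1"],0,0,0,0]))[:,0]
    R=cv2.Rodrigues(c["rvec"])[0];C=-R.T@c["tvec"]
    return C,np.c_[p,np.ones(len(p))]@R
def onplane(n,uv,z):
    C,D=ray(n,uv);return C+D*((z-C[2])/D[:,2])[:,None]
def tri(a,b):
    C1,D1=ray("top",[a]);C2,D2=ray("side",[b]);d1,d2=D1[0],D2[0]
    t=np.linalg.lstsq(np.c_[d1,-d2],C2-C1,rcond=None)[0]
    p,q=C1+t[0]*d1,C2+t[1]*d2;return (p+q)/2,np.linalg.norm(p-q)
def depthpt(n,uv,d):
    C,D=ray(n,uv);return C+D*np.array(d)[:,None]
E
python3 - <<'E'
import cv2
p=cv2.imread("pics/top0.png");cv2.imwrite("pics/t1.png",cv2.resize(p[195:275,270:410],None,fx=5.6,fy=5.6,interpolation=cv2.INTER_CUBIC))
p=cv2.imread("pics/side0.png");cv2.imwrite("pics/s1.png",cv2.resize(p[180:285,260:400],None,fx=5.6,fy=5.6,interpolation=cv2.INTER_CUBIC))
E
```

```text
(no output)
```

View pics/t1.png

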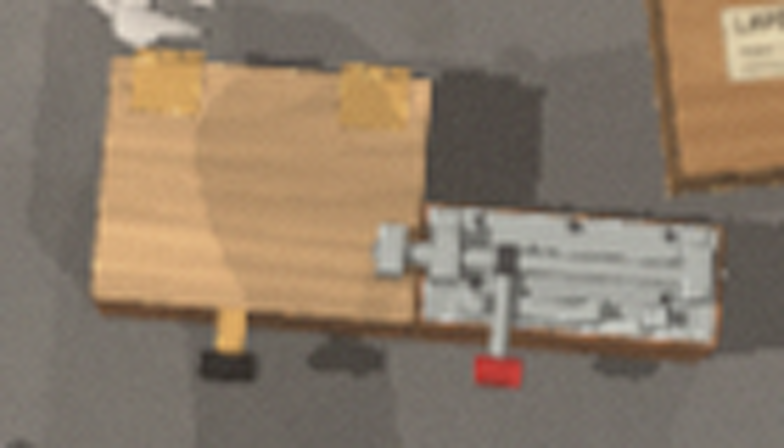

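View pics/s1.png

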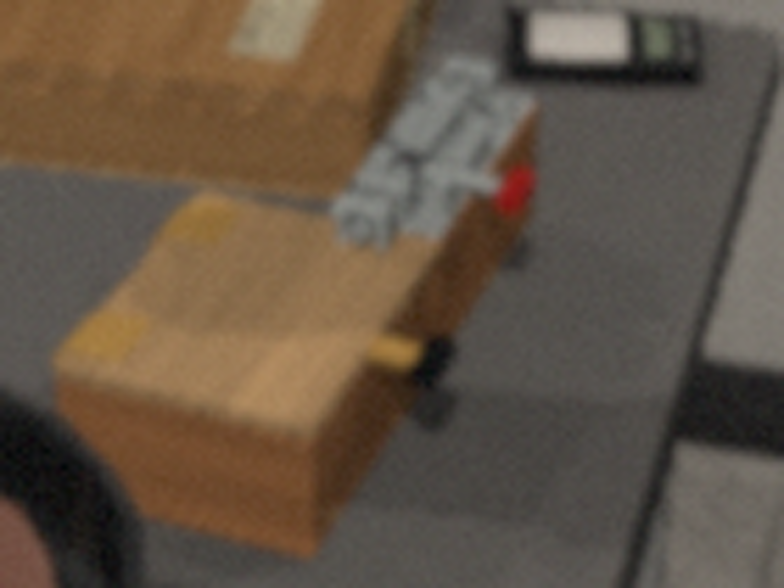

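Both grips show clearly in both crops, with the lid corners at about (95,300), (415,322), (432,80) and (112,58) in the enlarged top view.

Run:
```python
from h import *
pt=cv2.imread("pics/top0.png");ps=cv2.imread("pics/side0.png")
def redc(p,x0,y0,x1,y1):
    q=p[y0:y1,x0:x1].astype(int);w=np.clip(q[:,:,2]-np.maximum(q[:,:,1],q[:,:,0])-60,0,None).astype(float)
    yy,xx=np.mgrid[y0:y1,x0:x1];return (w*xx).sum()/w.sum(),(w*yy).sum()/w.sum()
def blk(p,x0,y0,x1,y1):
    q=p[y0:y1,x0:x1].max(2).astype(float);w=np.clip(60-q,0,None)
    yy,xx=np.mgrid[y0:y1,x0:x1];return (w*xx).sum()/w.sum(),(w*yy).sum()/w.sum()
def seg(p,s):cv2
rt=redc(pt,350,254,368,268);rs=redc(ps,340,200,362,225)
bt=blk(pt,303,255,318,265);bs=blk(ps,332,238,344,250)
print("red",rt,rs,tri(rt,rs),onplane("top",[rt],.09))
print("blk",bt,bs,tri(bt,bs),onplane("top",[bt],.076))
c=np.array([[95,300],[415,322],[432,80],[112,58]],float)
c=(c+.5)/5.6-.5+[270,195]
w=onplane("top",c,.078);print(w)
print("edges",[np.linalg.norm(w[i]-w[(i+1)%4]) for i in range(4)])
d=w[0]-w[1];print("yaw",np.arctan2(-d[0],d[1])); d=w[3]-w[2];print(np.arctan2(-d[0],d[1]));
for a,b in((0,3),(1,2)):
    d=w[b]-w[a];print(np.arctan2(d[1],d[0]))
# deck saddle far right / red sanity
sc=[(460,258)];print("scale",onplane("top",sc,.019));print("sd",onplane("top",[(188,281)],.01), onplane("top",[(264,282)],.01))
R=redc
print(onplane("top",[[475,205],[383,150],[475,145]],.08))
```

```text
red (np.float64(358.48990918264377), np.float64(260.84056508577197)) (np.float64(351.43910806174955), np.float64(213.40394511149228)) (array([0.46829647, 0.05143508, 0.08403661]), np.float64(0.003072780411652461)) [[0.46915641 0.05204921 0.09      ]]
blk (np.float64(310.6131386861314), np.float64(260.45985401459853)) (np.float64(336.5902560899438), np.float64(244.82510930668332)) (array([0.47629158, 0.19096885, 0.06679582]), np.float64(0.001318457797700155)) [[0.47587825 0.19090945 0.076     ]]
[[0.51395474 0.26047473 0.078     ]
 [0.49750474 0.09341406 0.078     ]
 [0.62630094 0.07986738 0.078     ]
 [0.64319998 0.24895289 0.078     ]]
edges [np.float64(0.16786860581143487), np.float64(0.12950665108533954), np.float64(0.1699278884291824), np.float64(0.12975779750451147)]
yaw -0.09815081283294363
-0.0996130009554777
-0.08891211261084021
-0.10479395391428722
scale [[ 0.47706161 -0.26007791  0.019     ]]
sd [[0.43164858 0.56544141 0.01      ]] [[0.42195858 0.33497546 0.01      ]]
[[ 0.6262619  -0.29885495  0.08      ]
 [ 0.80321008 -0.03546843  0.08      ]
 [ 0.81008857 -0.31189984  0.08      ]]
```

The lid edges measure 168–170 × 130 mm, matching the given sizes. Yaw is about -0.098 rad, and the red grip agrees with the fitted frame to within 2 mm. Before moving I'll check IK over the whole plan.

```bash
cat >> h.py <<'E'
from scipy.spatial.transform import Rotation
YAW=-0.098;ex=np.array([np.cos(YAW),np.sin(YAW),0]);ey=np.array([-ex[1],ex[0],0]);ez=np.array([0,0,1.])
O=np.array([.5316,.0898,0])
def W(x,y,z):return O+x*ex+y*ey+z*ez
def quat():
    y=-ey;z=-ez;q=Rotation.from_matrix(np.c_[np.cross(y,z),y,z]).as_quat();return np.r_[q[3],q[:3]]
Q=quat()
def T(p):return p+.054*ez
def bolt(y,a):return W(-.058*np.cos(a),y,.087+.058*np.sin(a))
YL=.097
def lid(a):
    a0=np.arctan2(.003,.163);return W(.098-.163*np.cos(a+a0),YL,.070+.163*np.sin(a+a0))
def st(m=""):
    s=env.get_state();print(m,round(s["time"],2),s["tcp_pos"].round(4),s["force"].round(1),round(s["opening"],4),flush=True)
E
python3 - <<'E'
from h import *
print(Q,bolt(-.045,0),lid(0))
for n,p in [("up",bolt(-.045,0)+[0,0,.1])]+[(f"b{y},{a}",bolt(y,a)) for y in(-.045,-.107) for a in(0,.5,1.)]+[(f"l{a}",lid(a)) for a in(0,.4,.8,1.2,1.6,1.88)]+[("end",lid(1.88)+[0,0,.12])]:
    q=kin.inverse_kinematics(T(p),Q);print(n,p.round(3),None if q is None else np.round(q,2))
d=np.load("pics/top0.npy");print("lamp",depthpt("top",[(278,50),(278,105),(325,60)],[d[50,278],d[105,278],d[60,325]]))
E
```

```text
[ 0.          0.99879974 -0.04898039  0.        ] [0.46947535 0.05069082 0.087     ] [0.47643014 0.19269169 0.07299949]
up [0.469 0.051 0.187] [ 0.17  0.26 -0.47  2.06  0.16  0.85 -2.06]
b-0.045,0 [0.469 0.051 0.087] [ 0.06  0.41 -0.35  2.14  0.24  0.62 -2.13]
b-0.045,0.5 [0.477 0.05  0.115] [ 0.09  0.37 -0.38  2.11  0.22  0.69 -2.11]
b-0.045,1.0 [0.496 0.048 0.136] [ 0.1   0.37 -0.38  2.05  0.2   0.75 -2.07]
b-0.107,0 [ 0.463 -0.011  0.087] [ 0.1   0.39 -0.25  2.17  0.17  0.6  -1.94]
b-0.107,0.5 [ 0.47  -0.012  0.115] [ 0.13  0.35 -0.28  2.14  0.15  0.67 -1.92]
b-0.107,1.0 [ 0.49  -0.014  0.136] [ 0.14  0.34 -0.28  2.08  0.14  0.74 -1.9 ]
l0 [0.476 0.193 0.073] [-0.15  0.5  -0.44  2.05  0.34  0.66 -2.48]
l0.4 [0.49  0.191 0.136] [-0.05  0.43 -0.55  1.98  0.31  0.81 -2.44]
l0.8 [0.528 0.188 0.189] [ 0.01  0.42 -0.58  1.86  0.28  0.94 -2.37]
l1.2 [0.583 0.182 0.223] [ 0.03  0.46 -0.58  1.71  0.28  1.05 -2.31]
l1.6 [0.646 0.176 0.233] [-0.01  0.53 -0.5   1.56  0.27  1.12 -2.24]
l1.88 [0.691 0.172 0.224] [-0.06  0.6  -0.42  1.46  0.25  1.14 -2.19]
end [0.691 0.172 0.344] [-0.02  0.53 -0.5   1.31  0.25  1.37 -2.18]
lamp [[0.80861744 0.23231607 0.68500554]
 [0.74889508 0.24272448 0.56728573]
 [0.80400032 0.14296099 0.64931695]]
```

```bash
cat >> h.py <<'E'
def Qt(t=0.):  # t: tilt, tool z leans forward (+ex) by t ; jaws along +ey
    z=-np.cos(t)*ez+np.sin(t)*ex;y=ey;q=Rotation.from_matrix(np.c_[np.cross(y,z),y,z]).as_quat();return np.r_[q[3],q[:3]]
def Tt(p,t=0.,L=.054):
    return p-L*(-np.cos(t)*ez+np.sin(t)*ex)
E
python3 - <<'E'
from h import *
for n,p,t in [("up",bolt(-.045,0)+[0,0,.1],0)]+[(f"b{y},{a}",bolt(y,a),0) for y in(-.045,-.107) for a in(0,1.)]+[(f"l{a}",lid(a),t) for a in(0,.4,.8,1.2,1.6,1.88) for t in (0,.3,.6)]:
    q=kin.inverse_kinematics(Tt(p,t),Qt(t));print(n,t,p.round(3),None if q is None else np.round(q,2))
for n in("side","top"):
    d=np.load(f"pics/{n}0.npy");v,u=np.mgrid[0:480,0:640];m=d>0
    P=depthpt(n,np.c_[u[m],v[m]],d[m]);k=(abs(P[:,0]-.75)<.25)&(abs(P[:,1]-.2)<.25)&(P[:,2]>.35)
    Pk=P[k];print(n,len(Pk))
    for z in np.arange(.35,.95,.05):
        s=Pk[(Pk[:,2]>=z)&(Pk[:,2]<z+.05)]
        if len(s)>20:print(round(z,2),len(s),np.percentile(s,2,0)[:2].round(3),np.percentile(s,98,0)[:2].round(3))
E
```

```text
up 0 [0.469 0.051 0.187] [ 0.5   0.34 -0.87  2.05  0.33  0.9   0.92]
b-0.045,0 0 [0.469 0.051 0.087] [ 0.37  0.49 -0.74  2.12  0.51  0.71  0.76]
b-0.045,1.0 0 [0.496 0.048 0.136] [ 0.41  0.45 -0.78  2.03  0.43  0.82  0.86]
b-0.107,0 0 [ 0.463 -0.011  0.087] [ 0.46  0.46 -0.68  2.15  0.46  0.68  0.93]
b-0.107,1.0 0 [ 0.49  -0.014  0.136] [ 0.5   0.42 -0.72  2.06  0.38  0.8   1.02]
l0 0 [0.476 0.193 0.073] [ 0.17  0.62 -0.86  2.03  0.67  0.79  0.38]
l0 0.3 [0.476 0.193 0.073] [ 0.27  0.68 -1.11  2.2   1.29  0.85 -0.23]
l0 0.6 [0.476 0.193 0.073] [ 0.27  0.88 -1.3   2.36  1.77  1.25 -0.67]
l0.4 0 [0.49  0.191 0.136] [ 0.32  0.61 -1.06  1.96  0.66  0.96  0.4 ]
l0.4 0.3 [0.49  0.191 0.136] [ 0.43  0.68 -1.32  2.14  1.17  0.98 -0.08]
l0.4 0.6 [0.49  0.191 0.136] [-0.27  0.33 -0.54  2.34  1.47  0.6  -0.58]
l0.8 0 [0.528 0.188 0.189] [ 0.32  0.57 -1.04  1.84  0.56  1.06  0.54]
l0.8 0.3 [0.528 0.188 0.189] [ 0.41  0.53 -1.22  2.03  0.96  0.92  0.16]
l0.8 0.6 [0.528 0.188 0.189] [ 0.12  0.34 -0.9   2.22  1.31  0.7  -0.29]
l1.2 0 [0.583 0.182 0.223] [ 0.22  0.54 -0.87  1.7   0.45  1.12  0.69]
l
[... 454 characters left out ...]
72 0.224] [ 0.14  0.54 -0.73  1.68  0.68  0.89  0.6 ]
l1.88 0.6 [0.691 0.172 0.224] [ 0.17  0.49 -0.81  1.89  1.2   0.72  0.1 ]
side 9950
0.35 501 [0.762 0.366] [0.796 0.448]
0.4 345 [0.77 0.39] [0.869 0.449]
0.45 753 [0.771 0.389] [0.874 0.448]
0.5 1708 [0.739 0.219] [0.927 0.404]
0.55 2983 [0.742 0.218] [0.926 0.395]
0.6 3091 [0.75  0.216] [0.934 0.354]
0.65 569 [0.758 0.261] [0.926 0.348]
top 13258
0.35 653 [0.767 0.361] [0.874 0.449]
0.4 318 [0.775 0.385] [0.876 0.45 ]
0.45 381 [0.775 0.385] [0.884 0.448]
0.5 809 [0.74  0.126] [0.829 0.395]
0.55 1439 [0.746 0.13 ] [0.827 0.391]
0.6 1601 [0.752 0.126] [0.872 0.349]
0.65 6830 [0.763 0.132] [0.916 0.336]
0.7 1227 [0.84  0.195] [0.888 0.284]
```

Lamp shade: x > 0.735 and z > 0.50, so I'll tilt the wrist back while opening the lid. First, approaching the red grip.

Run:
```python
from h import *
p=bolt(-.045,0)+.0*ez
env.reach(Tt(p)+[0,0,.10],Qt()); st("above")
print(env.get_state()["qpos"].round(2))
env.movel(Tt(p),velocity=.12,stop_force=8); st("down")
a,_=camera("top");b,_=camera("side")
cv2.imwrite("pics/t2.png",cv2.resize(a[195:275,270:410],None,fx=5.6,fy=5.6,interpolation=cv2.INTER_CUBIC))
cv2.imwrite("pics/s2.png",cv2.resize(b[150:285,260:400],None,fx=4.4,fy=4.4,interpolation=cv2.INTER_CUBIC))
```

```text
above 2.57 [0.4698 0.0498 0.2409] [-0.2  0.4  0.4] 0.0852
[ 0.5   0.34 -0.87  2.05  0.33  0.9   0.92]
down 3.55 [0.4699 0.0509 0.1415] [ 0.5 -0.7 -0.1] 0.0855
```

View pics/s2.png

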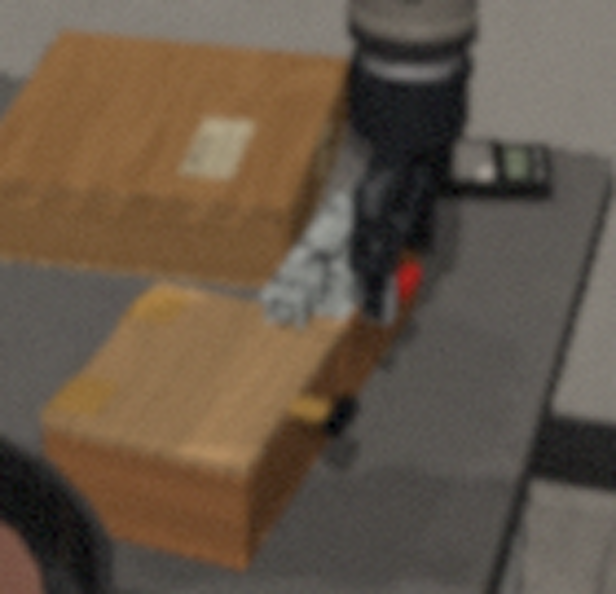

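View pics/t2.png

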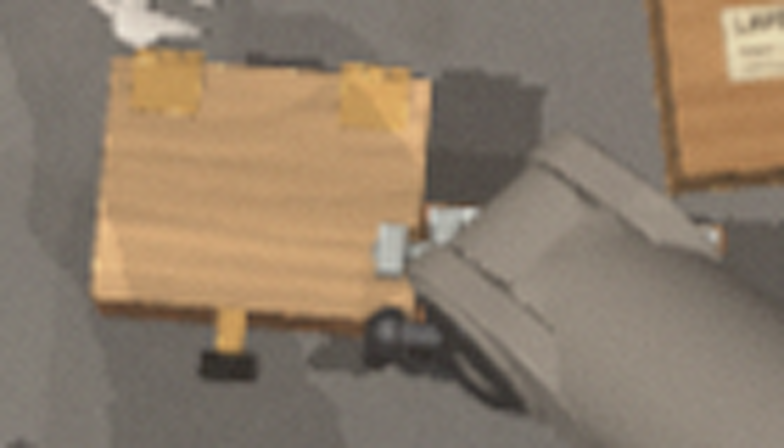

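The finger straddles the red grip: finger at about (375,290), grip at (408,278) in the enlarged side view, consistent with the 40 mm opening offset. Closing gently and lifting along the arc.

Run:
```python
from h import *
env.grip(.0,f_grip=25); st("grip")
s=env.get_state();p0=s["tcp_pos"]-Tt(bolt(-.045,0))
print("off",p0)
for a in(.25,.5,.75,.95):
    env.movel(Tt(bolt(-.045,a)),velocity=.06,stop_force=25); st(a)
```

```text
grip 4.23 [0.4696 0.0508 0.1412] [ 0.1 -0.2  2.9] 0.0234
off [0.00010488 0.00010795 0.00015407]
0.25 4.62 [0.4711 0.0504 0.1556] [-0.9 -0.2 -1.1] 0.0236
0.5 5.02 [0.4765 0.0499 0.1691] [-1.8 -0.9 -0. ] 0.0236
0.75 5.41 [0.4852 0.0492 0.1809] [-3.3 -1.4  0.6] 0.0233
0.95 5.75 [0.4941 0.0484 0.1886] [-3.8 -0.9  1. ] 0.0235
```

The opening of 23.5 mm matches the 24 mm grip, and forces are low. Drawing the bolt.

Run:
```python
from h import *
s=env.get_state()["tcp_pos"]
r=env.movel(Tt(bolt(-.045-.056,.95)),velocity=.06,stop_force=12); st(r)
r=env.movel(Tt(bolt(-.045-.066,.95)),velocity=.02,stop_force=7); st(r)
print("travel",(s-env.get_state()["tcp_pos"])@ey)
b,_=camera("side");cv2.imwrite("pics/s3.png",cv2.resize(b[150:285,260:400],None,fx=4.4,fy=4.4,interpolation=cv2.INTER_CUBIC))
```

```text
False 6.83 [ 0.4876 -0.0091  0.1882] [-4.5 -0.6  5.8] 0.0234
True 7.13 [ 0.4872 -0.0104  0.1881] [0.3 1.  1.5] 0.0233
travel 0.059154945464251214
```

View pics/s3.png

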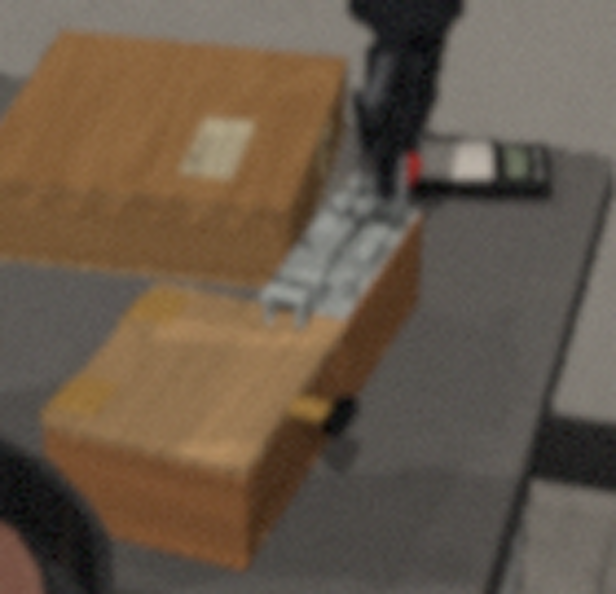

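The bolt has been drawn 59 mm (window 55–62) and the grip is still held. Lowering into the back notch.

Run:
```python
from h import *
y=(env.get_state()["tcp_pos"]-O)@ey; print(y)
for a in(.7,.45,.2,.0):
    r=env.movel(Tt(bolt(y,a)),velocity=.06,stop_force=15); st((a,r))
    if r: break
b,_=camera("side");cv2.imwrite("pics/s4.png",cv2.resize(b[150:285,260:400],None,fx=4.4,fy=4.4,interpolation=cv2.INTER_CUBIC))
```

```text
-0.10398266802585569
(0.7, False) 7.55 [ 0.4779 -0.0094  0.1785] [1.4 2.2 0. ] 0.0236
(0.45, False) 7.94 [ 0.47   -0.0085  0.1664] [ 4.4  1.6 -0.6] 0.0233
(0.2, False) 8.33 [ 0.4651 -0.008   0.1523] [4.  2.7 0. ] 0.0237
(0.0, True) 8.61 [ 0.4639 -0.0076  0.1412] [-5.3 -0.9 14.3] 0.0233
```

View pics/s4.png

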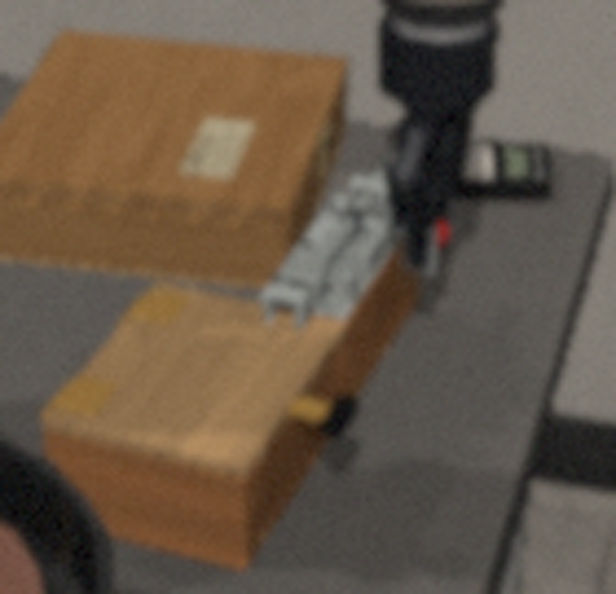

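The tool stopped by contact at z = 0.1412, the same height as when it gripped the level handle. Releasing and checking.

Run:
```python
from h import *
env.grip(.085); st("open")
p=env.get_state()["tcp_pos"].copy(); 
env.movel(p+[0,0,.10],velocity=.15,stop_force=10); st("up")
pl=lid(0); 
env.reach(Tt(pl)+[0,0,.12],Qt()); st("above lid"); print(env.get_state()["qpos"].round(2))
for n,y0 in(("top",195),("side",150)):
    b,_=camera(n);cv2.imwrite(f"pics/{n}5.png",b)
    cv2.imwrite(f"pics/{n[0]}5.png",cv2.resize(b[y0:285,260:420],None,fx=4.4,fy=4.4,interpolation=cv2.INTER_CUBIC))
```

```text
open 9.28 [ 0.4651 -0.007   0.1412] [ 0.6 -0.1  0.4] 0.0852
up 10.1 [ 0.4646 -0.0073  0.2405] [ 0.4  0.1 -0.6] 0.0851
above lid 10.92 [0.4763 0.1913 0.246 ] [ 1.  -0.7 -0.2] 0.0854
[ 0.22  0.42 -0.89  1.95  0.4   0.96  0.61]
```

View pics/s5.png

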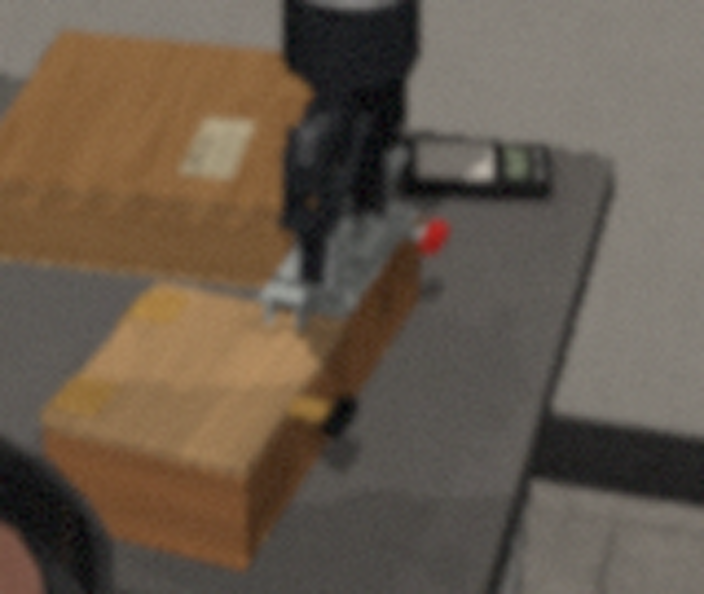

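View pics/t5.png

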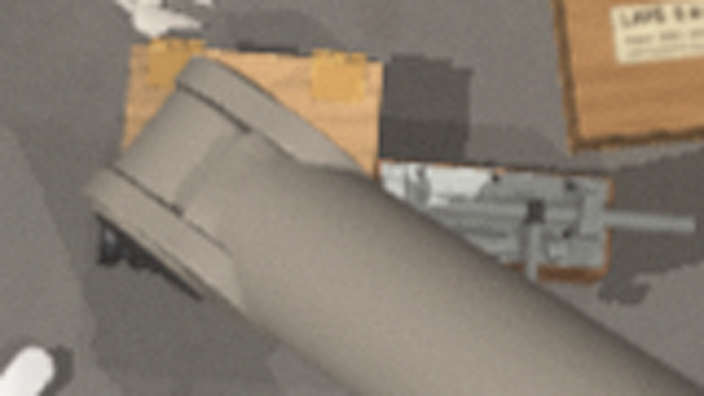

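The side view shows the red grip lying in front of the plate at (434,236), and the rod sticks out to the right in the top view. I'll put numbers on that and carry on down to the lid grip.

Run:
```python
from h import *
def red(p,x0,y0,x1,y1,z):
    q=p[y0:y1,x0:x1].astype(int);w=np.clip(q[:,:,2]-np.maximum(q[:,:,1],q[:,:,0])-60,0,None).astype(float)
    yy,xx=np.mgrid[y0:y1,x0:x1];c=(w*xx).sum()/w.sum(),(w*yy).sum()/w.sum()
    P=onplane("side",[c],z)[0]-O;return c,P@ex,P@ey
print(red(cv2.imread("pics/side0.png"),340,200,362,225,.087))
print(red(cv2.imread("pics/side5.png"),350,195,366,212,.087))
p=lid(0)
r=env.movel(Tt(p),velocity=.12,stop_force=8); st(r)
b,_=camera("side");cv2.imwrite("pics/s6.png",cv2.resize(b[150:285,260:400],None,fx=4.4,fy=4.4,interpolation=cv2.INTER_CUBIC))
```

```text
((np.float64(351.43910806174955), np.float64(213.40394511149228)), np.float64(-0.06220042056826351), np.float64(-0.039716464515921875))
((np.float64(358.33190761334475), np.float64(203.10692899914457)), np.float64(-0.06302002747803105), np.float64(-0.10280004975991155))
False 12.17 [0.4769 0.193  0.1277] [0.6 0.4 0.3] 0.0854
```

View pics/s6.png

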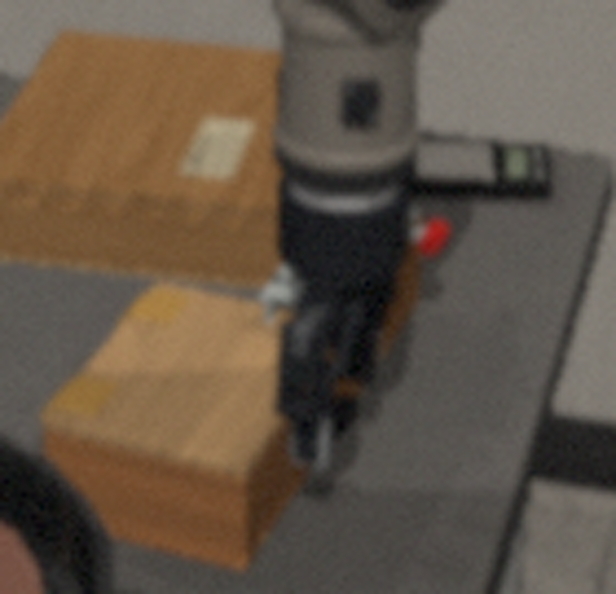

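By image, the bolt moved 63 mm (59 mm by TCP), with the same x at the level height, so it is parked and level. The fingers straddle the black grip. Closing and starting to lift.

Run:
```python
from h import *
env.grip(.0,f_grip=30); st("grip")
print(((env.get_state()["tcp_pos"]-O)@ey))
for a,t in((.15,0),(.3,.0),(.5,.05)):
    r=env.movel(Tt(lid(a),t),velocity=.08,rot=Qt(t),stop_force=20); st((a,r))
    if r: break
print(env.get_state()["qpos"].round(2))
b,_=camera("side");cv2.imwrite("pics/s7.png",cv2.resize(b[150:285,260:400],None,fx=4.4,fy=4.4,interpolation=cv2.INTER_CUBIC))
```

```text
grip 12.76 [0.4767 0.1939 0.1275] [0.1 3.5 2. ] 0.0291
0.09826869984082426
(0.15, False) 13.22 [0.4789 0.1936 0.1515] [ 1.6  6.6 -2.8] 0.0294
(0.3, False) 13.68 [0.4848 0.193  0.1751] [ 1.2  6.8 -2.8] 0.0295
(0.5, False) 14.22 [0.4953 0.1918 0.2047] [ 1.3  6.9 -3.3] 0.0293
[ 0.16  0.48 -0.83  1.98  0.51  0.86  0.53]
```

View pics/s7.png

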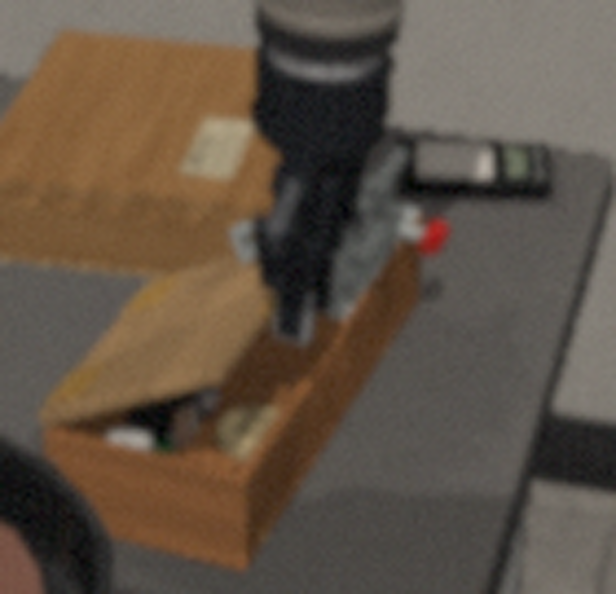

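The lid is lifting cleanly, with the red grip unchanged at (434,236). Continuing past balance with the wrist tilting back.

Run:
```python
from h import *
for a,t in((.7,.12),(.9,.2),(1.1,.27),(1.3,.34),(1.5,.4),(1.65,.43),(1.8,.45)):
    r=env.movel(Tt(lid(a),t),velocity=.08,rot=Qt(t),stop_force=20); st((a,r))
    if r: break
print(env.get_state()["qpos"].round(2))
b,_=camera("side");cv2.imwrite("pics/s8.png",cv2.resize(b[100:285,240:400],None,fx=3.2,fy=3.2,interpolation=cv2.INTER_CUBIC))
```

```text
(0.7, False) 14.79 [0.51   0.1902 0.2307] [ 1.6  5.7 -2.6] 0.0295
(0.9, False) 15.31 [0.5292 0.1881 0.2521] [ 0.7  6.  -3. ] 0.0296
(1.1, False) 15.82 [0.5531 0.1855 0.2682] [ 0.5  5.  -1.9] 0.0291
(1.3, False) 16.32 [0.5798 0.1826 0.2783] [-0.5  4.2 -1.7] 0.029
(1.5, False) 16.84 [0.6091 0.1794 0.2826] [-1.1  2.6  1.5] 0.029
(1.65, False) 17.27 [0.6326 0.1769 0.2816] [-0.4  1.1  5.2] 0.0293
(1.8, False) 17.72 [0.6554 0.1744 0.277 ] [ 0.3 -0.7  4.8] 0.0292
[ 0.09  0.46 -0.68  1.81  0.84  0.74  0.41]
```

View pics/s8.png

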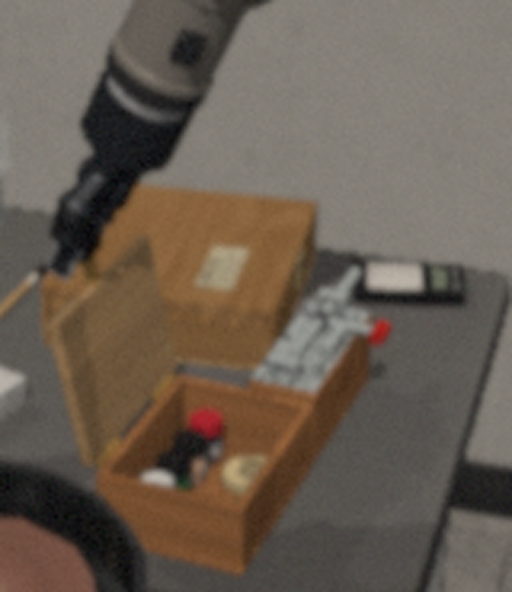

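The lid is held past vertical, leaning back, and the bolt handle is still level at (379,331). Bringing it to its stop, releasing and retreating along the tool axis.

Run:
```python
from h import *
t=.45
r=env.movel(Tt(lid(1.89),t),velocity=.05,rot=Qt(t),stop_force=8); st(r)
env.grip(.085); st("open")
p=env.get_state()["tcp_pos"]
env.movel(p-.12*(-np.cos(t)*ez+np.sin(t)*ex),velocity=.1,stop_force=10); st("back")
env.dwell(1.0)
for n,y0 in(("top",185),("side",130)):
    b,_=camera(n);cv2.imwrite(f"pics/{n}9.png",b)
    cv2.imwrite(f"pics/{n[0]}9.png",cv2.resize(b[y0:300,240:420],None,fx=3.2,fy=3.2,interpolation=cv2.INTER_CUBIC))
```

```text
False 18.21 [0.6694 0.173  0.2728] [ 0.1 -1.7  6.1] 0.0297
open 18.79 [0.6689 0.1738 0.2723] [-0.   0.   0.2] 0.0852
back 20.14 [0.6169 0.1786 0.3795] [ 1.   0.4 -0.5] 0.0849
```

View pics/side9.png

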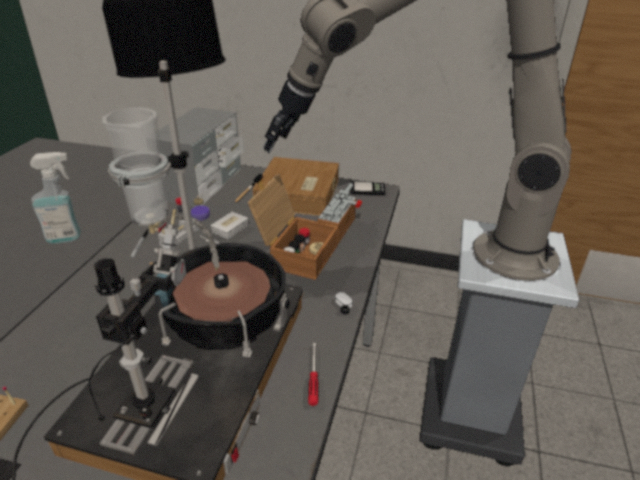

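View pics/s9.png

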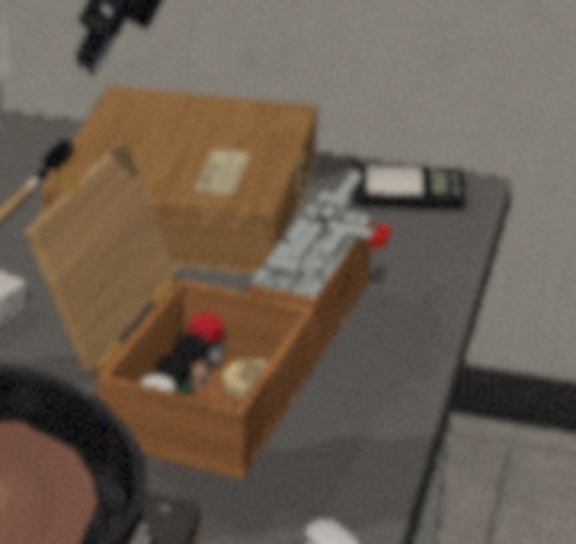

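View pics/top9.png

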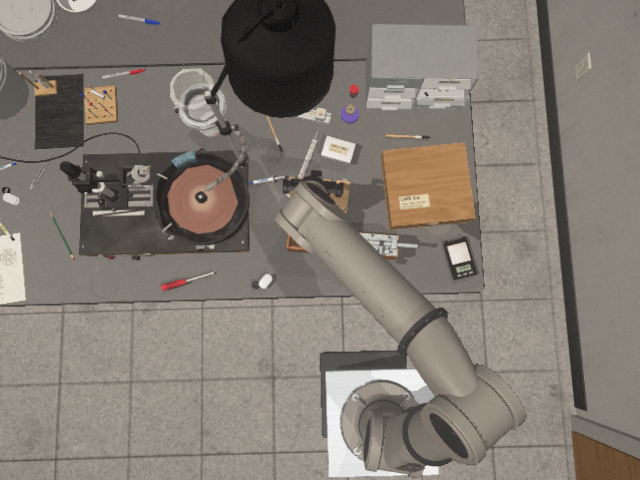

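The lid stands open on its own, leaning back (black grip at about (255,180) in the full side view). The handle is level at (358,203), and the scale (460,258) and screwdriver (188,281) have not moved. The arm is clear with no contact, so I'm handing in.

Run:
```python
from h import *
p=cv2.imread("pics/side9.png");x0,y0,x1,y1=350,195,366,212
q=p[y0:y1,x0:x1].astype(int);w=np.clip(q[:,:,2]-q[:,:,:2].max(2)-60,0,None).astype(float)
yy,xx=np.mgrid[y0:y1,x0:x1];print((w*xx).sum()/w.sum(),(w*yy).sum()/w.sum())
# lid angle: top edge line vs hinge, using black grip via side ray on box plane y=YL
g=p[170:195,245:275].max(2);w=np.clip(50-g.astype(float),0,None);yy,xx=np.mgrid[170:195,245:275];c=((w*xx).sum()/w.sum(),(w*yy).sum()/w.sum())
C,D=ray("side",[c]);s=((O-C)@ey+YL)/(D[0]@ey);P=C+s*D[0]-O;x,z=P@ex,P[2];print(c,x,z,np.pi-np.arctan2(z-.07,x-.098),np.hypot(z-.07,x-.098))
st();job.job_done()
```

```text
358.3494391716997 203.07937877480586
(np.float64(257.34498308906427), np.float64(178.2728297632469)) 0.15527877570622398 0.2206261932010738 1.9341801357732198 0.16114933516664323
 21.24 [0.6169 0.1789 0.3803] [0.7 0.  0.5] 0.0848
the job is handed in; nothing more can be done
```

The box is open: the bolt is drawn and parked in the back notch, and the lid rests open on its own. I handed the job in at 21.2 s of the 58 s allowed; it reported no verdict.

I pinched the red grip, lifted it to about 0.95 rad, drew the bolt back and laid the handle level in the back notch. Then I swung the lid by its black grip to about 1.89 rad, released it and backed the arm away.

**Final checks:**
- **Lid:** it measures about 1.93 rad in the image, against a stop at 1.92. The grip-to-hinge distance came out at 161 mm, against the given 163 mm.
- **Bolt:** the red grip stayed within 0.03 px in the side view from parking the bolt to handing in, and the handle looks level.
- **Scale and screwdriver:** both look unmoved in the camera views.
- **Contact:** the tool was clear of everything, with forces under 1 N. The largest force I read during the job was about 14 N.

**Disagreement:** bolt travel came out at 59 mm from the tool position but about 63 mm from the images. The 63 mm is just past the bolt's 62 mm stop, but both figures are well above the required 53 mm. The final draw ended on a small force change, so I can't say for certain the bolt was against its stop.

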